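# Sweep the spare nuts into the pan

### The arm

A 6-joint arm with a two-finger parallel gripper is mounted at the origin on a cart in front of the work surface, level with it; the furniture and walls round the work are solid. World frame = base frame: x ahead of the robot, y to its left, z up, the work surface at z = 0. Lengths are in m, angles in rad, forces in N, time in s.
With the tool pointing down it reaches from about 0.3 to 0.775 m from the base axis. Payload 14.6 kg.
Tool frame: the origin (TCP) lies at the very end of the fingers, on their centre line; the grasp point (between the pads) lies 19 mm behind it; z points along the fingers, y is the line along which they close (so a half turn about z gives the same grasp; the last joint's range is limited). The gripper opens to 94 mm and grips with 3 to 60 N. Pads are 16 mm wide; open, the fingers measure 119 mm over their backs; the gripper's body (75 mm by 177 mm) begins 78 mm behind the grasp point.
Start: joints at [1.143, 0.3, 1.521, -0, 1.321, -0.067], TCP at [0.194, 0.515, 0.205] pointing down, gripper open.
Joint ranges: [-3.03, 3.03], [-0.79, 2.21], [0.23, 2.52], [-1.04, 4.18], [0, 3.07], [-2.55, 2.55]. Speed limits (rad/s): [2.22, 2.22, 2.57, 3.14, 3.14, 3.14].

### API

Orientations are given as [roll, pitch, yaw] about the fixed x, y, z axes, in that order (R = Rz(yaw) Ry(pitch) Rx(roll)).
In Python, from station import ctrl gives the robot as it stands.
- The arm moves only by the tool move_arm, never from a script. Its argument "increments" is a list of rows, each a list of 7 numbers: the opening, from 0 (shut) to 1 (fully open), then the shift along the tool's x, y, z in units of 50 mm (1.0 is 50 mm), then the turn, a rotation vector about the tool's x, y, z in rad. In form: [[claw, tx, ty, tz, rx, ry, rz], ...]. A call has 1 to 20 rows; each row shifts and turns the commanded pose from where the row before left it, along the tool's axes as they then stand; what a row does not reach is not made up. A row lasts 1/10 s, in which the tool goes at most 50 mm and 8.59 degrees, less where a joint would pass 70% of its speed; a pose out of reach is approached as far as the arm can. A call is refused whole if a number of a shift passes 1 or a number of a turn 0.15, either way. A call with a gripper value outside its range is refused whole. The fingers move at their own pace and stop on an object; "force" is the grip in N (left out, the last holds). Time passes only in rows, so rows that do not move let the fingers close. It gives the time, the measured TCP pose, the force, the opening and the grip force at its end, in the units of the state.
- ctrl.get_obs(): the state, without advancing time (a new reading comes with each control period).
- ctrl.camera(name): name is "side" or "top" or "wrist"; returns a dict with "color" (400x640x3 uint8, blue, green, red), "K" (3x3 intrinsics, pixels), "pose" (4x4, takes a point from camera to world coordinates); the wrist camera has in their place "tool_from_camera" (4x4, takes a point from camera to tool coordinates, whose origin is the TCP and whose axes are the flange's). Camera axes: x right, y down, z forward; pixel columns grow to the right and rows downward; lengths in m; the calibration is good to about 2 mm. A picture is of the moment at which its call begins: read the wrist's pose just before it. There is no depth.
- ctrl.hand_in(): hands the job in; it is judged then, once.
Trained networks look in a picture, given as the dict that the camera call returned (one of the last four; its "shot" number tells which), for a name from the list of things; names that differ only in an ending like _2 or _b are one class to them, and where a whole thing is asked for, a point or a joint stands for the part that bears it (a point fixed in the world has none). Each returns a list of dicts, best first, with "conf" (0 to 1); they miss things now and then, are a little off and sometimes report something else, mostly with a low value. They report only what shows in the picture. A call takes as long as a camera call. They do not tell look-alikes from the thing itself.
- ctrl.cut_out(name, picture): "mask" (400x640 bool, what is visible of it) and "centre" ([row, column] in pixels, amid what is visible of it).
The state is a dict: "time_s": time; "qpos": joint angles; "joint_vel": joint speeds; "tau": joint torques, N m; "ee_pos": TCP position; "eef_rot": TCP orientation; "force": force on the tool from outside, world axes, zero at the start; "moment": the same for the moment, N m; "grip_width": finger opening in m; "grip_force": force on a finger pad.
Only numpy, scipy, OpenCV 4.12 (cv2) and the standard library are available. Lean on these libraries where they do the work, as an engineer would, in place of code of your own. Each camera call takes 0.05 s, during which the arm holds its last target. There are 200 camera calls.

### The job

Three small spare parts of the viscometer lie on the worktop: a steel hex nut, a brass thumb nut and a red round clamp nut. Sweep all three along the worktop with the fingertips, through the open mouth of the blue sweep-up pan, until each lies flat on the pan's floor, wholly inside it and well past the lip. Pick nothing up, and do not disturb the brown jar, timer, tape roll, screwdriver or marker that stand and lie around.

Things in the scene. Friction and masses are not known exactly. Their poses are not given: they have to be found in the camera images.
- sweep_pan: blue sheet-metal sweep-up pan, fixed. Origin: centre of its 110 x 150 mm base, on the worktop; z up. Its own -x side (150 mm wide) is the open mouth; a black handle at +x reaches to x = +101 mm. Walls 4 mm thick, 25 mm high on the other three sides: clear inside from y = -71 to +71 mm and up to x = +51 mm. Parts are in when their centres are beyond x = -40 mm
- pan_mouth (a point): middle of the front edge of the pan's floor (pan x = -55 mm), 2 mm above the worktop: the floor is 2 mm thick; in front of it a gentle ramp lip, as wide as the pan, climbs from the worktop over the last 22 mm. Same axes as the pan
- hex_nut_mid (a point): steel hex nut, 28 mm across its corners (24 mm across flats), 14 mm high. Loose, about 35 g, lies flat on the worktop. This point is its centre, 7 mm above its underside.
- thumb_nut_mid (a point): brass knurled round thumb nut, 28 mm in diameter over the knurls, 14 mm high. Loose, about 35 g, lies flat on the worktop. This point is its centre, 7 mm above its underside.
- clamp_knob_spare_mid (a point): red plastic ribbed round clamp nut, 32 mm in diameter over the ribs, 14 mm high. Loose, about 35 g, lies flat on the worktop. This point is its centre, 7 mm above its underside.
- viscometer_post (a point): foot of the upright post of the viscometer, a fixed instrument never to be struck: its two curved black feet, about 40 mm high, lie on the worktop and reach some 100 mm from here towards the robot, the left one ending about 165 mm to the left; its tall head (over 0.3 m) overhangs the space between them. Reach round it on the robot's side
- jar: brown sample jar with a white lid, 53 mm in diameter, 70 mm high, standing loose; origin under its centre. Leave alone
- timer_1: white bench timer, 66 x 66 x 19 mm, lying flat, loose; origin under its centre. Leave alone
- tape_roll: roll of brown tape, 94 mm in diameter, 48 mm high, loose; origin under its centre. Leave alone
- driver: screwdriver with a red handle, 172 mm long along its own y, 23 mm thick, loose; origin under its middle. Leave alone
- marker: white marker pen with a red cap, 135 mm long along its own y, 16 mm thick, loose; origin under its middle. Leave alone
Mind the look-alikes: they are no part of the job. Of the things shaped like the part that bears clamp_knob_spare_mid, the red one is meant.

How it is judged:
By the outcome, as a careful person would: the job done as asked, in the order asked, and still so for the second after the job is handed in, with the robot touching nothing.
It also fails if it takes over 61 s, if anything falls off the work surface, if the arm or the gripper's body presses on something with over 40 N, if the wrist force passes 120 N, or if a joint passes its speed limit or range.

## Working session

There is one attempt and no reset: what is moved stays moved. The work goes in short steps, Python scripts to look and compute and a tool call to move; the robot and the scene stay as the last step left them, time stands still between calls to the robot, and variables do not carry over. Pictures are saved under pics/ and viewed, at most 10 in all, crops included, and the job is handed in when it is done.

Besides the shell and the picture viewer there is one more tool, called in YAML: its name, and indented under it one key for each argument. move_arm: Moves the arm, as the interface text tells. Its arguments: {"type":"object","properties":{"increments":{"type":"array","items":{"type":"array","items":{"type":"number"}}},"force":{"type":"number"}},"required":["increments"]}

```bash
mkdir -p pics
cat > h.py <<'E'
import numpy as np, cv2
from station import ctrl
def ray(p,K,T,z):
    d=T[:3,:3]@np.linalg.solve(np.array(K),[p[1],p[0],1.]); o=T[:3,3]
    return o+d*(z-o[2])/d[2]
def proj(P,K,T):
    c=np.linalg.inv(T)@np.append(P,1); u=np.array(K)@c[:3]; return u[:2]/u[2]
Z=dict(sweep_pan=.005,hex_nut_mid=.007,thumb_nut_mid=.007,clamp_knob_spare_mid=.007,jar=.035,timer_1=.01,tape_roll=.03,driver=.01,marker=.008,viscometer_post=0)
E
python3 - <<'E'
from h import *
for n in("top","side"):
    p=ctrl.camera(n); cv2.imwrite(f"pics/{n}1.png",p["color"])
    T=np.array(p["pose"]);print(n,T[:3,3].round(2))
    for k,z in Z.items():
        try:r=ctrl.cut_out(k,p)
        except Exception as e: print(k,e);continue
        for q in r[:4]: print(k,round(q["conf"],2),np.round(q["centre"]),q["mask"].sum(),ray(q["centre"],p["K"],T,z).round(3)[:2])
o=ctrl.get_obs();print(o)
E
```

```text
top [0.46 0.08 1.06]
sweep_pan 0.7 [211. 195.] 3299 [0.524 0.385]
thumb_nut_mid 0.68 [193. 253.] 93 [0.567 0.233]
clamp_knob_spare_mid 0.59 [238. 315.] 105 [0.445 0.072]
clamp_knob_spare_mid 0.43 [238. 272.] 103 [0.449 0.183]
jar 0.68 [148. 271.] 445 [0.681 0.183]
jar 0.42 [210. 195.] 3255 [0.524 0.378]
timer_1 0.81 [146. 228.] 634 [0.694 0.299]
tape_roll 0.68 [236. 397.] 513 [ 0.445 -0.136]
driver 0.64 [236. 432.] 260 [ 0.443 -0.232]
marker 0.6 [231. 345.] 296 [ 0.463 -0.007]
viscometer_post it knows: clamp_knob_spare_mid, driver, hex_nut_mid, jar, marker, pan_mouth, sweep_pan, tape_roll, thumb_nut_mid, timer
side [0.38 0.81 0.74]
sweep_pan 0.85 [332. 299.] 5744 [0.526 0.394]
hex_nut_mid 0.37 [255. 358.] 157 [0.452 0.186]
thumb_nut_mid 0.62 [263. 298.] 136 [0.572 0.238]
thumb_nut_mid 0.51 [333. 304.] 5699 [0.516 0.393]
clamp_knob_spare_mid 0.67 [253. 356.] 181 [0.456 0.182]
clamp_knob_spare_mid 0.65 [217. 374.] 156 [0.436 0.067]
jar 0.61 [226. 252.] 800 [0.689 0.184]
timer_1 0.93 [272. 233.] 964 [0.694 0.294]
driver 0.6 [143. 387.] 253 [ 0.442 -0.23 ]
marker 0.63 [193. 367.] 341 [ 0.464 -0.011]
viscometer_post it knows: clamp_knob_spare_mid, driver, hex_nut_mid, jar, marker, pan_mouth, sweep_pan, tape_roll, thumb_nut_mid, timer
{'time_s': 1.0, 'qpos': array([ 1.14340269e+00,  2.99890803e-01,  1.52097593e+00, -4.05588533e-05,
        1.32070839e+00, -6.65990584e-02]), 'joint_vel': array([ 0.00020404, -0.00168287, -0.00024298, -0.00037082,  0.00015073,
        0.00039276]), 'tau': array([ 3.18458870e-04, -5.31661391e+01, -3.52931893e+01,  7.08192796e-02,
        2.11183692e-02,  2.81362986e-07]), 'ee_pos': array([0.19417096, 0.51458224, 0.20546082]), 'eef_rot': array([3.14157778e+00, 4.03766717e-05, 2.78080811e+00]), 'force': array([-0.62089768, -0.16145228, -0.73978507]), 'moment': array([ 0.004413  ,  0.05016896, -0.04292519]), 'grip_force': 0.0, 'grip_width': 0.09412758342770484}
```

Run:
```python
import cv2
a=cv2.imread("pics/top1.png")[110:290,140:460]
cv2.imwrite("pics/topc.png",cv2.resize(a,None,fx=2.5,fy=2.5,interpolation=cv2.INTER_CUBIC))
a=cv2.imread("pics/side1.png")[130:400,180:480]
cv2.imwrite("pics/sidec.png",cv2.resize(a,None,fx=2.2,fy=2.2,interpolation=cv2.INTER_CUBIC))
```

```text
(no output)
```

View pics/topc.png

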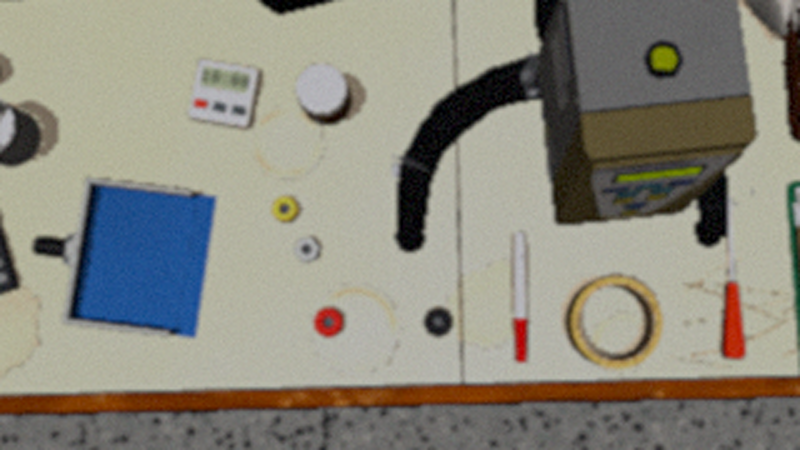

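View pics/sidec.png

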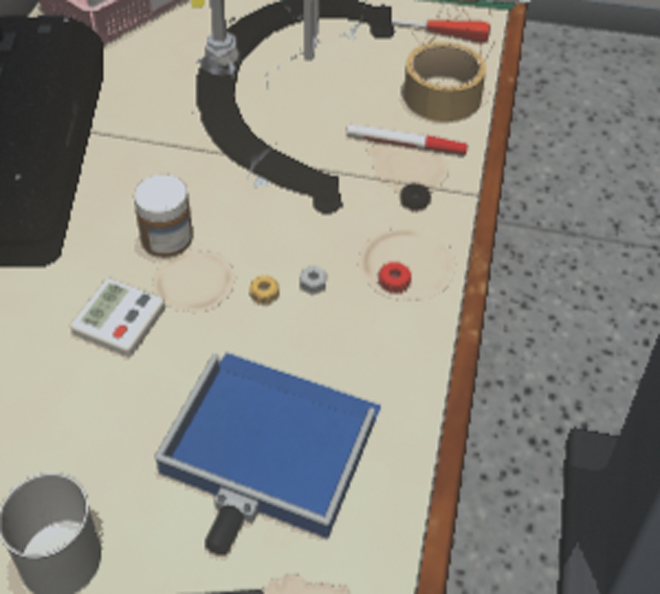

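The top crop shows the pan at crop pixels (70–215, 180–335), mouth to the right (world −y). The brass nut is at (286,209), the steel hex at (307,249), the red nut at (329,321) and a black look-alike at (438,321). The left foot tip of the viscometer is at (411,240). The side crop agrees: a washer-like hex at (313,278), brass at (264,290) and red at (395,277).

Run:
```python
from h import *
from scipy.optimize import least_squares
import json
t=ctrl.camera("top");s=ctrl.camera("side")
top=lambda u,v:(140+u/2.5,110+v/2.5); sd=lambda u,v:(180+u/2.2,130+v/2.2)
obs=[(t,(-77,-75,0),top(215,195)),(t,(-77,75,0),top(193,335)),(t,(55,-75,25),top(90,180)),(t,(55,75,25),top(68,318)),
(s,(-77,-75,0),sd(228,354)),(s,(-77,75,0),sd(380,405)),(s,(55,-75,25),sd(159,458)),(s,(55,75,25),sd(328,518))]
def W(q,P):
    c,n=np.cos(q[2]),np.sin(q[2]);P=np.array(P)/1000;return np.array([q[0]+c*P[0]-n*P[1],q[1]+n*P[0]+c*P[1],P[2]])
f=lambda q:np.concatenate([proj(W(q,P),p["K"],np.array(p["pose"]))-uv for p,P,uv in obs])
r=least_squares(f,[.52,.39,1.5]);q=r.x;print(q.round(4),f(q).reshape(-1,2).round(1).tolist())
json.dump(q.tolist(),open("pan.json","w"))
c,n=np.cos(q[2]),np.sin(q[2])
for k,a,b in [("brass",top(286,209),sd(264,290)),("hex",top(307,249),sd(313,278)),("red",top(329,321),sd(395,277)),("foot",top(411,248),sd(328,210))]:
    for p,uv in((t,a),(s,b)):
        w=ray(uv[::-1],p["K"],np.array(p["pose"]),.010);d=w[:2]-q[:2]
        print(k,w.round(3)[:2],"pan",(1000*np.array([c*d[0]+n*d[1],-n*d[0]+c*d[1]])).round())
```

```text
[0.5202 0.3904 1.4299] [[0.8, -0.3], [1.4, 0.4], [-2.1, -1.5], [-2.5, 1.3], [-0.3, -2.2], [1.3, -1.8], [-1.4, -0.8], [0.8, 1.7]]
brass [0.565 0.229] pan [-153.  -67.]
brass [0.567 0.237] pan [-146.  -68.]
hex [0.523 0.208] pan [-181.  -28.]
hex [0.525 0.211] pan [-177.  -30.]
red [0.448 0.185] pan [-213.   43.]
red [0.448 0.192] pan [-207.   44.]
foot [0.522 0.099] pan [-288.  -42.]
foot [0.531 0.119] pan [-267.  -48.]
```

move_arm:
  increments:
    - [0.21, 0, 0, 0, 0, 0, 0.144]
    - [0.21, 0, 0, 0, 0, 0, 0.144]
    - [0.21, 0, 0, 0, 0, 0, 0.144]
    - [0.21, 0, 0, 0, 0, 0, 0.144]
    - [0.21, 0, 0, 0, 0, 0, 0.144]
    - [0.21, 0, 0, 0, 0, 0, 0.144]
    - [0.21, 0, 0, 0, 0, 0, 0.144]
    - [0.21, 0, 0, 0, 0, 0, 0.144]
    - [0.21, -0.61, 0.52, 0.09, 0, 0, 0]
    - [0.21, -0.61, 0.52, 0.09, 0, 0, 0]
    - [0.21, -0.61, 0.52, 0.09, 0, 0, 0]
    - [0.21, -0.61, 0.52, 0.09, 0, 0, 0]
    - [0.21, -0.61, 0.52, 0.09, 0, 0, 0]
    - [0.21, -0.61, 0.52, 0.09, 0, 0, 0]
    - [0.21, -0.61, 0.52, 0.09, 0, 0, 0]
    - [0.21, -0.61, 0.52, 0.09, 0, 0, 0]
    - [0.21, -0.61, 0.52, 0.09, 0, 0, 0]
    - [0.21, -0.61, 0.52, 0.09, 0, 0, 0]
    - [0.21, -0.61, 0.52, 0.09, 0, 0, 0]
    - [0.21, -0.61, 0.52, 0.09, 0, 0, 0]

```text
time_s: 3.1
ee_pos: [0.5279, 0.1659, 0.1514]
eef_rot: [3.141, -0.0, 1.629]
force: [-0.8, 0.8, -0.1]
grip_width: 0.0193
grip_force: 0.0
```

```bash
cat >> h.py <<'E'
import json
from scipy.spatial.transform import Rotation as R
q=json.load(open("pan.json"))
def panf(w):
    c,n=np.cos(q[2]),np.sin(q[2]);d=np.array(w)[:2]-q[:2];return (1000*np.array([c*d[0]+n*d[1],-n*d[0]+c*d[1]])).round(1)
def wrist(name):
    o=ctrl.get_obs();p=ctrl.camera("wrist");cv2.imwrite(f"pics/{name}.png",p["color"])
    T=np.eye(4);T[:3,:3]=R.from_euler("xyz",o["eef_rot"]).as_matrix();T[:3,3]=o["ee_pos"]
    T=T@np.array(p["tool_from_camera"])
    print("TCP",o["ee_pos"].round(4),o["eef_rot"].round(3),"pan",panf(o["ee_pos"]),"t",o["time_s"],"gw",o["grip_width"])
    for k in("hex_nut_mid","thumb_nut_mid","clamp_knob_spare_mid"):
        for r in ctrl.cut_out(k,p)[:3]:
            w=ray(r["centre"],p["K"],T,.010);print(k,round(r["conf"],2),np.round(r["centre"]),r["mask"].sum(),w.round(4)[:2],"pan",panf(w))
    return p,T
E
python3 -c "
from h import *
wrist('w1')"
```

```text
TCP [0.5279 0.1659 0.1514] [ 3.141 -0.     1.629] pan [-221.2  -39.2] t 3.1 gw 0.01929943209513672
hex_nut_mid 0.74 [150. 311.] 481 [0.5234 0.2074] pan [-180.7  -28.9]
thumb_nut_mid 0.7 [128. 356.] 606 [0.5672 0.2325] pan [-149.7  -68.7]
clamp_knob_spare_mid 0.63 [166. 238.] 774 [0.4495 0.187 ] pan [-211.3   41.4]
```

View pics/w1.png

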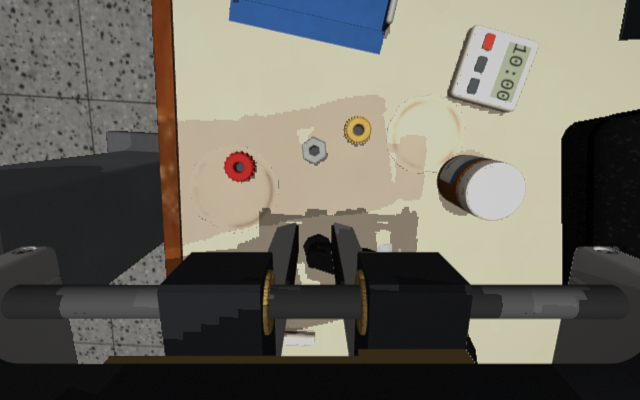

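The wrist picture confirms all three: hex at (311,150), brass at (356,128), red at (238,166). They match the other cameras within 5 mm. Next I push the hex.

move_arm:
  increments:
    - [0.21, 0, -0.04, 0.48, 0, 0, 0]
    - [0.21, 0, 0, 0.48, 0, 0, 0]
    - [0.21, 0, 0, 0.48, 0, 0, 0]
    - [0.21, 0, 0, 0.48, 0, 0, 0]
    - [0.21, 0, 0, 0.48, 0, 0, 0]
    - [0.21, 0, 0, 0.4, 0, 0, 0]
    - [0.21, 0, 0, 0.1, 0, 0, 0]
    - [0.21, 0.2, 0, 0, 0, 0, 0]
    - [0.21, 0.24, 0, 0, 0, 0, 0]
    - [0.21, 0.24, 0, 0, 0, 0, 0]
    - [0.21, 0.24, 0, 0, 0, 0, 0]
    - [0.21, 0.24, 0, 0, 0, 0, 0]
    - [0.21, 0.24, 0, 0, 0, 0, 0]
    - [0.21, 0.24, 0, 0, 0, 0, 0]

```text
time_s: 4.7
ee_pos: [0.52, 0.2501, 0.0065]
eef_rot: [3.142, -0.0, 1.629]
force: [0.4, -0.9, 0.6]
grip_width: 0.0196
grip_force: 0.2
```

```bash
python3 -c "
from h import *
p,T=wrist('w2')
t=ctrl.camera('side');print([ (r['centre'],r['conf'],panf(ray(r['centre'],t['K'],np.array(t['pose']),.01))) for r in ctrl.cut_out('hex_nut_mid',t)])
T0=np.array([[1]])
print(ctrl.get_obs()['force'])
"
```

```text
TCP [0.52   0.2501 0.0065] [ 3.142 -0.     1.629] pan [-138.9  -19.5] t 4.7 gw 0.019624865345812197
hex_nut_mid 0.59 [208. 310.] 1596 [0.5177 0.2694] pan [-120.2  -14.6]
[([278.4, 314.9], 0.46, array([-117.2,  -22.4]))]
[-0.70404194  0.28242476 -0.28039697]
```

View pics/w2.png

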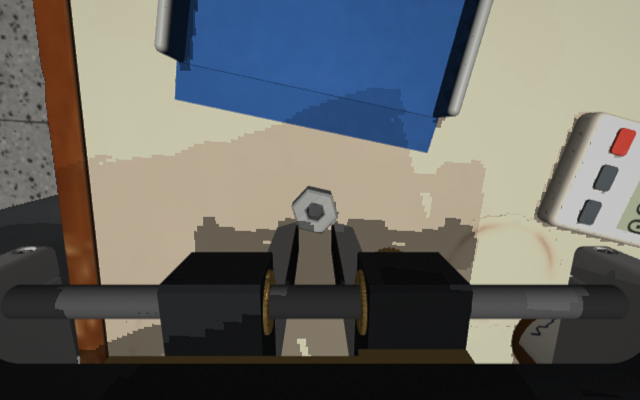

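The hex is nested at (313,208) between the fingertips, heading for the lip (176,100)–(428,152). I keep pushing.

move_arm:
  increments:
    - [0.21, 0.24, 0, 0, 0, 0, 0]
    - [0.21, 0.24, 0, 0, 0, 0, 0]
    - [0.21, 0.24, 0, 0, 0, 0, 0]
    - [0.21, 0.24, 0, 0, 0, 0, 0]
    - [0.21, 0.24, 0, 0, 0, 0, 0]
    - [0.21, 0.24, 0, 0, 0, 0, 0]
    - [0.21, 0.24, 0, 0, 0, 0, 0]
    - [0.21, 0.24, 0, 0, 0, 0, 0]
    - [0.21, 0.24, 0, 0, 0, 0, 0]
    - [0.21, 0.24, 0, 0, 0, 0, 0]
    - [0.21, 0.24, 0, 0, 0, 0, 0]
    - [0.21, 0.2, 0, 0, 0, 0, 0]
    - [0.21, 0, 0, 0, 0, 0, 0]
    - [0.21, -0.2, 0, 0, 0, 0, 0]
    - [0.21, 0, 0, -0.5, 0, 0, 0]
    - [0.21, 0, 0, -0.5, 0, 0, 0]
    - [0.21, 0, 0, -0.5, 0, 0, 0]
    - [0.21, -0.6, 0, -0.5, 0, 0, 0]
    - [0.21, -0.8, 0, -0.4, 0, 0, 0]
    - [0.21, -0.8, 0, 0, 0, 0, 0]

```text
time_s: 7.0
ee_pos: [0.5196, 0.2692, 0.1292]
eef_rot: [3.138, -0.001, 1.629]
force: [1.3, -1.0, -1.0]
grip_width: 0.0194
grip_force: 0.0
```

```bash
python3 -c "
from h import *
p,T=wrist('w3')
t=ctrl.camera('top');print([ (r['centre'],r['conf'],panf(ray(r['centre'],t['K'],np.array(t['pose']),.01))) for r in ctrl.cut_out('hex_nut_mid',t)])
"
```

```text
TCP [0.5196 0.2692 0.1292] [ 3.138e+00 -1.000e-03  1.629e+00] pan [-120.   -16.5] t 7.0 gw 0.0194127341739317
hex_nut_mid 0.71 [ 35. 312.] 829 [0.5108 0.4125] pan [20.6 12.4]
thumb_nut_mid 0.66 [233. 364.] 414 [0.5731 0.2333] pan [-148.1  -74.5]
[]
```

View pics/w3.png

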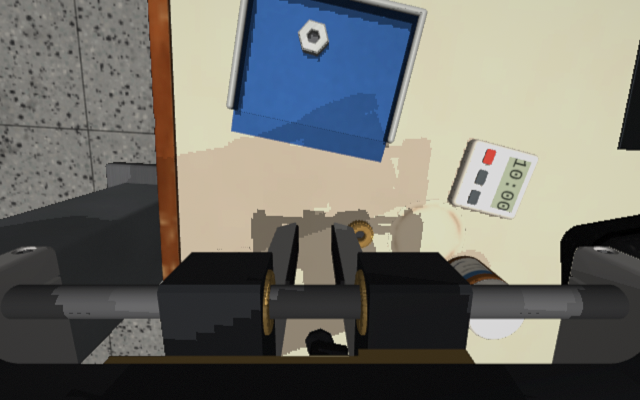

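Hex lies at (313,36) inside the pan, measured pan (20,12). I check the pan corners against the fit before sweeping the brass nut.

```bash
python3 -c "
from h import *
p,T=wrist('w4')
for n,uv,z in(('lipR',(382,161),0),('lipL',(232,131),0),('rimfrontR',(392,140),.025),('rimfrontL',(231,105),.025),('backR',(425,10),.025)): print(n,panf(ray(uv[::-1],p['K'],T,z)))
"
```

```text
TCP [0.5187 0.2712 0.1262] [-3.141 -0.     1.629] pan [-118.2  -15.3] t 7.3 gw 0.01974035604563309
hex_nut_mid 0.95 [ 37. 314.] 832 [0.5116 0.4121] pan [20.3 11.5]
thumb_nut_mid 0.89 [235. 362.] 376 [0.5702 0.2339] pan [-147.9  -71.5]
lipR [-72.8 -74.8]
lipL [-73.5  73. ]
rimfrontR [-51.5 -73.1]
rimfrontL [-50.3  70.6]
backR [ 54. -73.]
```

move_arm:
  increments:
    - [0.21, 0, 0, 0, 0, 0, -0.075]
    - [0.21, 0, 0, 0, 0, 0, -0.075]
    - [0.21, -0.464, 0.197, 0, 0, 0, 0]
    - [0.21, -0.464, 0.197, 0, 0, 0, 0]
    - [0.21, -0.464, 0.197, 0, 0, 0, 0]
    - [0.21, -0.464, 0.197, 0, 0, 0, 0]
    - [0.21, 0, 0, 0.4, 0, 0, 0]
    - [0.21, 0, 0, 0.48, 0, 0, 0]
    - [0.21, 0, 0, 0.48, 0, 0, 0]
    - [0.21, 0, 0, 0.48, 0, 0, 0]
    - [0.21, 0, 0, 0.48, 0, 0, 0]
    - [0.21, 0, 0, 0.07, 0, 0, 0]
    - [0.21, 0, 0, 0, 0, 0, 0]

```text
time_s: 8.8
ee_pos: [0.5763, 0.1886, 0.0067]
eef_rot: [-3.141, 0.0, 1.779]
force: [-0.9, 1.0, -0.5]
grip_width: 0.0197
grip_force: 0.0
```

```bash
python3 -c "
from h import *
wrist('w5')"
```

```text
TCP [0.5763 0.1886 0.0067] [-3.141  0.     1.779] pan [-191.9  -83.9] t 8.8 gw 0.01971905641048119
hex_nut_mid 0.49 [169. 315.] 1888 [0.5691 0.2297] pan [-152.3  -71. ]
thumb_nut_mid 0.71 [166. 313.] 1836 [0.5678 0.2314] pan [-150.7  -69.5]
clamp_knob_spare_mid 0.82 [350.  93.] 975 [0.4521 0.0838] pan [-313.1   24.3]
clamp_knob_spare_mid 0.59 [196.  98.] 2715 [0.4499 0.1882] pan [-210.    41.2]
```

move_arm:
  increments:
    - [0.21, 0.2, 0, 0, 0, 0, 0]
    - [0.21, 0.24, 0, 0, 0, 0, 0]
    - [0.21, 0.24, 0, 0, 0, 0, 0]
    - [0.21, 0.24, 0, 0, 0, 0, 0]
    - [0.21, 0.24, 0, 0, 0, 0, 0]
    - [0.21, 0.24, 0, 0, 0, 0, 0]
    - [0.21, 0.24, 0, 0, 0, 0, 0]
    - [0.21, 0.24, 0, 0, 0, 0, 0]

```text
time_s: 9.8
ee_pos: [0.5569, 0.2813, 0.0069]
eef_rot: [-3.142, 0.0, 1.779]
force: [0.2, -1.0, 0.9]
grip_width: 0.0197
grip_force: 0.6
```

```bash
python3 -c "
from h import *
wrist('w6')"
```

```text
TCP [0.5569 0.2813 0.0069] [-3.142  0.     1.779] pan [-102.8  -51.7] t 9.8 gw 0.019702878207563685
hex_nut_mid 0.84 [  4. 278.] 513 [0.5141 0.4007] pan [9.4 7.4]
thumb_nut_mid 0.72 [209. 313.] 1768 [0.5536 0.2996] pan [-85.2 -45.8]
thumb_nut_mid 0.44 [  3. 276.] 458 [0.5129 0.4008] pan [9.3 8.6]
thumb_nut_mid 0.16 [336. 122.] 1868 [0.4505 0.1908] pan [-207.4   40.9]
clamp_knob_spare_mid 0.81 [337. 124.] 1873 [0.4518 0.1906] pan [-207.4   39.6]
```

View pics/w6.png

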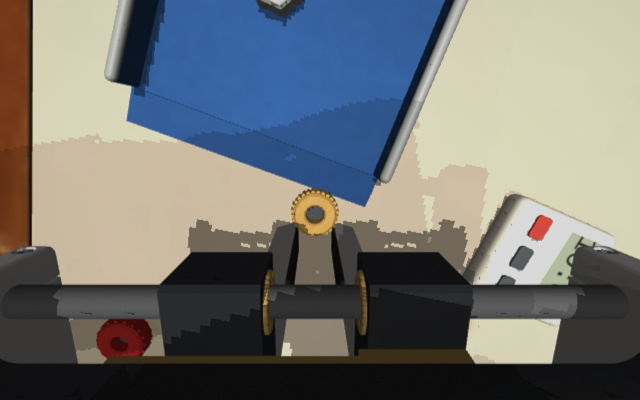

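The brass nut is nested at (315,210), at the lip.

move_arm:
  increments:
    - [0.21, 0.24, 0, 0, 0, 0, 0]
    - [0.21, 0.24, 0, 0, 0, 0, 0]
    - [0.21, 0.24, 0, 0, 0, 0, 0.03]
    - [0.21, 0.24, 0, 0, 0, 0, 0.06]
    - [0.21, 0.24, 0, 0, 0, 0, 0.06]
    - [0.21, 0.24, 0, 0, 0, 0, 0.06]
    - [0.21, 0.24, 0, 0, 0, 0, 0.06]
    - [0.21, 0.24, 0, 0, 0, 0, 0.06]
    - [0.21, 0.1, 0, 0, 0, 0, 0]
    - [0.21, 0, 0, 0, 0, 0, 0]
    - [0.21, -0.2, 0, 0, 0, 0, 0]
    - [0.21, 0, 0, -0.5, 0, 0, 0]
    - [0.21, 0, 0, -0.5, 0, 0, 0]
    - [0.21, 0, 0, -0.5, 0, 0, 0]
    - [0.21, -0.6, 0, -0.5, 0, 0, 0]
    - [0.21, -0.8, 0, -0.4, 0, 0, 0]
    - [0.21, -0.8, 0, 0, 0, 0, 0]
    - [0.21, 0, 0, 0, 0, 0, 0]

```text
time_s: 11.8
ee_pos: [0.5321, 0.2566, 0.1277]
eef_rot: [3.141, 0.0, 1.446]
force: [0.1, 0.3, -0.8]
grip_width: 0.0199
grip_force: 0.0
```

```bash
python3 -c "
from h import *
wrist('w7')"
```

```text
TCP [0.5321 0.2566 0.1277] [3.141 0.    1.446] pan [-130.8  -30.6] t 11.8 gw 0.019857451303757368
hex_nut_mid 0.55 [ 24. 267.] 843 [0.5114 0.4127] pan [20.9 11.8]
thumb_nut_mid 0.87 [ 37. 312.] 906 [0.5489 0.3972] pan [ 10.8 -27.5]
clamp_knob_spare_mid 0.24 [ 71. 283.] 22453 [0.5193 0.373 ] pan [-17.3  -1.6]
```

move_arm:
  increments:
    - [0.21, 0, 0, 0, 0, 0, 0.076]
    - [0.21, -0.437, -0.224, 0, 0, 0, 0]
    - [0.21, -0.437, -0.224, 0, 0, 0, 0]
    - [0.21, -0.437, -0.224, 0, 0, 0, 0]
    - [0.21, -0.437, -0.224, 0, 0, 0, 0]
    - [0.21, -0.437, -0.224, 0, 0, 0, 0]
    - [0.21, -0.437, -0.224, 0, 0, 0, 0]
    - [0.21, 0, 0, 0.4, 0, 0, 0]
    - [0.21, 0, 0, 0.48, 0, 0, 0]
    - [0.21, 0, 0, 0.48, 0, 0, 0]
    - [0.21, 0, 0, 0.48, 0, 0, 0]
    - [0.21, 0, 0, 0.48, 0, 0, 0]
    - [0.21, 0, 0, 0.1, 0, 0, 0]
    - [0.21, 0, 0, 0, 0, 0, 0]

```text
time_s: 13.4
ee_pos: [0.4403, 0.1461, 0.0055]
eef_rot: [-3.14, 0.001, 1.374]
force: [0.2, -0.3, 0.6]
grip_width: 0.02
grip_force: 0.0
```

```bash
python3 -c "
from h import *
wrist('w8')"
```

```text
TCP [0.4403 0.1461 0.0055] [-3.140e+00  1.000e-03  1.374e+00] pan [-253.    44.8] t 13.4 gw 0.020039467186910326
clamp_knob_spare_mid 0.72 [169. 315.] 2330 [0.4503 0.1877] pan [-210.5   40.7]
clamp_knob_spare_mid 0.69 [340. 336.] 782 [0.4422 0.0766] pan [-321.6   33.1]
```

View pics/w8.png

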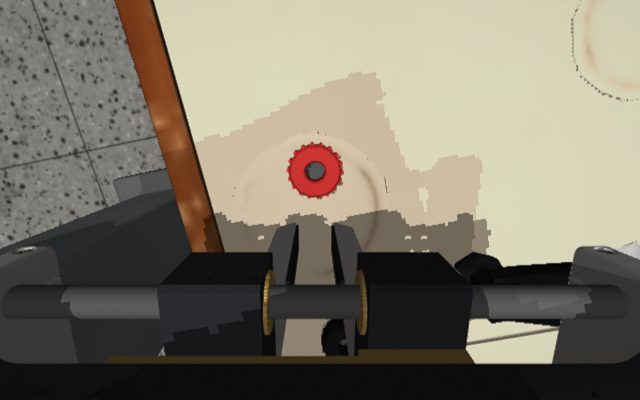

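The red nut is dead ahead at (315,169); the black look-alike is behind the fingers at (336,340).

move_arm:
  increments:
    - [0.21, 0.2, 0, -0.02, 0, 0, 0]
    - [0.21, 0.24, 0, 0, 0, 0, 0]
    - [0.21, 0.24, 0, 0, 0, 0, 0]
    - [0.21, 0.24, 0, 0, 0, 0, 0]
    - [0.21, 0.24, 0, 0, 0, 0, 0]
    - [0.21, 0.24, 0, 0, 0, 0, 0]
    - [0.21, 0.24, 0, 0, 0, 0, 0]
    - [0.21, 0.24, 0, 0, 0, 0, 0]
    - [0.21, 0.24, 0, 0, 0, 0, 0]
    - [0.21, 0.24, 0, 0, 0, 0, 0]
    - [0.21, 0.24, 0, 0, 0, 0, 0]
    - [0.21, 0.24, 0, 0, 0, 0, 0]

```text
time_s: 14.8
ee_pos: [0.4686, 0.2859, 0.0069]
eef_rot: [-3.142, 0.0, 1.373]
force: [-0.6, -0.1, 0.3]
grip_width: 0.0198
grip_force: 0.2
```

```bash
python3 -c "
from h import *
wrist('w9')"
```

```text
TCP [0.4686 0.2859 0.0069] [-3.142  0.     1.373] pan [-110.6   36.3] t 14.8 gw 0.01982345425813347
hex_nut_mid 0.64 [  8. 344.] 1041 [0.5091 0.4044] pan [12.4 12.9]
thumb_nut_mid 0.75 [ 14. 422.] 1895 [0.5472 0.3943] pan [  7.7 -26.2]
clamp_knob_spare_mid 0.83 [206. 317.] 2261 [0.4753 0.3055] pan [-90.3  32.5]
```

move_arm:
  increments:
    - [0.21, 0.24, 0, 0, 0, 0, 0]
    - [0.21, 0.24, 0, 0, 0, 0, 0]
    - [0.21, 0.24, 0, 0, 0, 0, 0]
    - [0.21, 0.24, 0, 0, 0, 0, 0]
    - [0.21, 0.24, 0, 0, 0, 0, 0]
    - [0.21, 0.24, 0, 0, 0, 0, 0]
    - [0.21, 0.12, 0, 0, 0, 0, 0]
    - [0.21, 0, 0, 0, 0, 0, 0]
    - [0.21, -0.2, 0, 0, 0, 0, 0]
    - [0.21, 0, 0, -0.5, 0, 0, 0]
    - [0.21, 0, 0, -0.5, 0, 0, 0]
    - [0.21, 0, 0, -0.5, 0, 0, 0]
    - [0.21, -0.6, 0, -0.5, 0, 0, 0]
    - [0.21, -0.8, 0, -0.4, 0, 0, 0]
    - [0.21, -0.6, 0, -0.4, 0, 0, 0]
    - [0.21, 0, 0, 0, 0, 0, 0]

```text
time_s: 16.6
ee_pos: [0.4625, 0.2506, 0.1496]
eef_rot: [3.138, -0.002, 1.37]
force: [0.2, 0.7, 0.0]
grip_width: 0.0196
grip_force: 0.0
```

```bash
python3 -c "
from h import *
wrist('w10')"
```

```text
TCP [0.4625 0.2506 0.1496] [ 3.138e+00 -2.000e-03  1.370e+00] pan [-146.5   37.5] t 16.6 gw 0.019574797804663754
hex_nut_mid 0.81 [ 16. 328.] 781 [0.5095 0.4104] pan [18.4 13.4]
thumb_nut_mid 0.62 [ 23. 371.] 812 [0.5477 0.3965] pan [  9.9 -26.5]
clamp_knob_spare_mid 0.68 [ 53. 313.] 872 [0.4899 0.382 ] pan [-12.5  28.8]
clamp_knob_spare_mid 0.6 [338. 330.] 573 [0.4467 0.0745] pan [-323.    28.4]
```

View pics/w10.png

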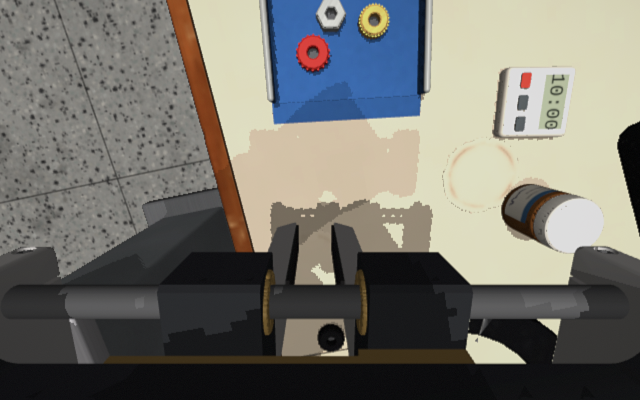

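All three parts lie flat in the pan: hex at (330,14), brass at (374,19), red at (313,53). The timer and jar are untouched, and the robot is clear of everything.

```bash
python3 -c "
from station import ctrl
print(ctrl.hand_in())"
```

```text
the job is handed in; nothing more can be done
None
```

The hex nut, brass thumb nut and red clamp nut are all swept flat into the pan, with centres 27 mm or more inside the x = -40 mm line. The jar and timer look undisturbed in the last picture, the tape roll, screwdriver and marker were never approached, and I handed in at about 17 s of the 61 s limit.

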